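# Seal the filler-rod dry box and scan its label

### The arm

A 6-joint arm with a two-finger parallel gripper is mounted at the origin on the work surface. World frame = base frame: x ahead of the robot, y to its left, z up, the work surface at z = 0. Lengths are in m, angles in rad, forces in N, time in s.
With the tool pointing down it reaches from about 0.3 to 0.775 m from the base axis. Payload 14.6 kg.
Tool frame: the origin (TCP) lies at the very end of the fingers, on their centre line; the grasp point (between the pads) lies 19 mm behind it (pinch_z is the distance from the TCP to the grasp point, in m); z points along the fingers, y is the direction in which the jaws open and shut (so a half turn about z gives the same grasp; the last joint's range is limited). The gripper opens to 94 mm and grips with 3 to 60 N. Pads are 16 mm wide; open, the fingers measure 119 mm over their backs; the gripper's body (75 mm by 177 mm) begins 78 mm behind the grasp point.
Start: joints at [-1.256, 0.3, 1.521, -0, 1.321, -0.067], TCP at [0.205, -0.51, 0.205] pointing down, gripper open.
Joint ranges: [-3.03, 3.03], [-0.79, 2.21], [0.23, 2.52], [-1.04, 4.18], [0, 3.07], [-2.55, 2.55]. Speed limits (rad/s): [2.22, 2.22, 2.57, 3.14, 3.14, 3.14].

### API

Orientations are given as [roll, pitch, yaw] about the fixed x, y, z axes, in that order (R = Rz(yaw) Ry(pitch) Rx(roll)).
In Python, from station import get_obs, camera, hand_in, pinch_z gives the robot as it stands.
- The arm moves only by the tool servo_tool, never from a script. Its argument "moves" is a list that holds one entry, the list of rows, each a list of 7 numbers: the turn, a rotation vector about the tool's x, y, z normalised to -1 to 1, where 1 is pi/2 rad, then the shift along the tool's x, y, z normalised to -1 to 1, where 1 is 500 mm, then the closure, from 0 (fully open) to 1 (shut). In form: [[[rx, ry, rz, x, y, z, hand], ...]]. A call has 1 to 12 rows; each row is the pose to reach, as a shift and turn from the pose measured when the call began, along the tool's axes at that moment; what a row does not reach only later rows make up. A row lasts 1/12 s, in which the tool goes at most 41.7 mm and 7.16 degrees, less where a joint would pass 70% of its speed; a pose out of reach is approached as far as the arm can. A call with a number of a shift or a turn outside -1 to 1 is refused whole. A call with a gripper value outside its range is refused whole. The fingers move at their own pace and stop on an object; "squeeze" is the grip in N (left out, the last holds). Time passes only in rows, so rows that repeat a pose let the fingers close. It gives the time, the measured TCP pose, the force and the opening at its end, in the units of the state.
- get_obs(): the state, without advancing time (a new reading comes with each control period).
- camera(name): name is "scene" or "top" or "wrist"; returns a dict with "color" (420x560x3 uint8, red, green, blue), "intrinsics" (3x3 intrinsics, pixels), "rvec" (rotation vector, rad) and "tvec" (3), from world to camera coordinates, as OpenCV has them. Camera axes: x right, y down, z forward; pixel columns grow to the right and rows downward; lengths in m; the calibration is good to about 2 mm. A picture is of the moment at which its call begins. There is no depth.
- hand_in(): hands the job in, once; it reports no verdict.
The state is a dict: "time_s": time; "qpos": joint angles; "joint_vel": joint speeds; "tau": joint torques, N m; "ee_pos": TCP position; "eef_rot": TCP orientation; "force": force on the tool from outside, world axes, zero at the start; "moment": the same for the moment, N m; "grip_width": finger opening in m.
Only numpy, scipy, OpenCV 4.12 (cv2) and the standard library are available. Lean on these libraries where they do the work, as an engineer would, in place of code of your own. Each camera call takes 0.05 s, during which the arm holds its last target.

### The job

Seal the filler-rod dry box: press its lid down at the yellow corner spots, one corner after another, until it sits flat and fully down on its gasket. Then take the scanner from its charging pad and aim its nose square-on at the middle of the barcode label on the box's sloping apron, about 70 mm away, and hold it steady there for at least a second without touching the box. Finally stand the scanner gently back upright in the middle of its pad and let go, leaving the other things on the bench where they are.

Things in the scene. Friction and masses are not known exactly. Their poses are not given: they have to be found in the camera images.
- drybox: Aluminium dry box, fixed to the bench, 200 mm (its x) by 150 mm (its y), rim 75 mm high, turned by its yaw. Origin on the bench under the middle of the box. On its -y side a grey apron 130 mm wide slopes down from the box wall (66 mm high, y = -79 mm) to 13 mm high at y = -153 mm; it carries the label.
- label: White paper barcode label, 84 mm (its x, level) by 58 mm (its y, up the slope), on the apron. Origin at its middle, on its face; its z axis is the outward normal, leaning 35 degrees from vertical towards the box's -y side. Origin lies at y = -115 mm, z = 41 mm in the drybox frame.
- lid: Loose steel lid plate 206 by 156 by 8 mm, 0.4 kg, lying on the stiff corner gaskets of the drybox, kept in place sideways (2 to 3 mm play) by a plug underneath. Origin at the middle of the plate's underside, axes as drybox. It starts 8 mm too high. Each corner needs about 8 to 11 N, moves down 8 mm to a hard stop, then stays down; the lid rocks a little while only some corners are down. A wire handle (60 mm along x) in the middle stands 17 mm above the plate's top face.
- corner_nl (a point): Yellow spot on the lid's upper face, the pressing point of its near left corner seen from the robot at zero yaw (lid frame x -82 mm, y 57 mm). Its height above the drybox origin is 92 mm at the start and 84 mm when that corner is fully down.
- corner_nr (a point): Yellow spot on the lid's upper face, the pressing point of its near right corner seen from the robot at zero yaw (lid frame x -82 mm, y -57 mm). Its height above the drybox origin is 92 mm at the start and 84 mm when that corner is fully down.
- corner_fl (a point): Yellow spot on the lid's upper face, the pressing point of its far left corner seen from the robot at zero yaw (lid frame x 82 mm, y 57 mm). Its height above the drybox origin is 92 mm at the start and 84 mm when that corner is fully down.
- corner_fr (a point): Yellow spot on the lid's upper face, the pressing point of its far right corner seen from the robot at zero yaw (lid frame x 82 mm, y -57 mm). Its height above the drybox origin is 92 mm at the start and 84 mm when that corner is fully down.
- scanner_centre (a point): Middle (half-way up) of the upright hand scanner, 150 mm tall, about 0.28 kg: grey square grip 40 by 40 mm from 36 to 150 mm above its nose, sides along its x and y, so it can be gripped across x or across y; orange band at 36 to 48 mm; below it a 54 mm square neck and a black 66 mm square rubber hood (bottom 14 mm). It stands nose down on the pad. z is its long axis, up when it stands; it looks along -z.
- scanner_nose (a point): Middle of the scanner's nose, the lower end of the hood, 75 mm below scanner_centre along the scanner's z; axes as scanner_centre. The scanner looks from here along its -z.
- scanner: The same scanner; origin at the nose, axes as scanner_nose.
- pad: White charging pad with a black rubber middle, 120 by 120 by 12 mm, flat, fixed to the bench. Origin under its middle, on the bench.
- pad_top (a point): Middle of the pad's upper face, 12 mm above the bench.
- stub: Bystander: steel pipe stub (42 mm across) on a 90 by 90 mm plate, 66 mm tall. Origin under its middle.
- rod_tube: Bystander: white capped plastic rod tube standing upright, 58 mm across, 140 mm tall. Origin under its middle.
- pliers: Bystander: blue-handled pliers lying flat, 180 mm long along x, 13 mm high. Origin under the pivot, handles towards -x, spread to 35 mm at their ends.
Not all that is in view belongs to the job. Several things look just like the pad: the one meant starts farthest to the robot's left.

How it is judged:
On the way, in this order (a step that is already met when the one before it is completed fails the run):
1. one corner of the lid is pressed down while the opposite corner still stands up (((z of corner_nl in the frame of drybox below 0.0865 m and z of corner_fr in the frame of drybox above 0.0895 m) or (z of corner_fr in the frame of drybox below 0.0865 m and z of corner_nl in the frame of drybox above 0.0895 m) or (z of corner_nr in the frame of drybox below 0.0865 m and z of corner_fl in the frame of drybox above 0.0895 m) or (z of corner_fl in the frame of drybox below 0.0865 m and z of corner_nr in the frame of drybox above 0.0895 m))), for 0.05 s.
2. the lid sits down at all four corners (z of each of corner_nl, corner_fr, corner_nr, corner_fl in the frame of drybox below 0.0865 m), for 0.2 s.
3. the scanner, held by the gripper, looks at the label for 1 s: label middle within 15 mm of its axis (x and y), nose 40 to 110 mm away, within 0.21 rad of square-on, under 20 mm/s and 0.15 rad/s (all of step 2 and x of label in the frame of scanner_nose between -0.015 and 0.015 m and y of label in the frame of scanner_nose between -0.015 and 0.015 m and z of label in the frame of scanner_nose between -0.11 and -0.04 m and angle between the z axis of scanner_nose and the z axis of label, either way round below 0.21 rad and linear speed of scanner below 0.02 m/s and angular speed of scanner below 0.15 rad/s and contact force between the fingers and scanner above 0.5 N), for 1 s.
At the end, for the whole second after the job is handed in: All four corner spots under 86.5 mm above the drybox origin (fully down: 84), lid level within 0.03 rad; scanner released, at rest and upright (0.06 rad) on the pad, nose within 30 mm of the pad middle in x and y and 4 mm of its face (all of step 2 and x of scanner_nose in the frame of pad_top between -0.03 and 0.03 m and y of scanner_nose in the frame of pad_top between -0.03 and 0.03 m and z of scanner_nose in the frame of pad_top between -0.004 and 0.004 m and angle between scanner_nose's own z axis and vertical below 0.06 rad and linear speed of scanner below 0.02 m/s and contact force between the fingers and scanner below 0.1 N and angle between lid's own z axis and vertical below 0.03 rad); the robot touches nothing.
It fails at once if the scanner touches the dry box, its label or its lid (contact force between scanner and drybox above 1 N or contact force between scanner and lid above 1 N).
It fails at once if the scanner is dropped (falls faster than 0.5 m/s out of the fingers) (linear speed of scanner above 0.5 m/s and contact force between the fingers and scanner below 0.1 N).
It fails at once if a bystander (pipe stub, rod tube, pliers) is moved more than 25 mm (distance of any of stub, rod_tube, pliers from where it was at the start of the episode above 0.025 m).
It also fails if it takes over 72 s, if anything falls off the work surface, if the arm or the gripper's body presses on something with over 40 N, if the wrist force passes 120 N, or if a joint passes its speed limit or range.

## Working session

There is one attempt and no reset: what is moved stays moved. The work goes in short steps, Python scripts to look and compute and a tool call to move; the robot and the scene stay as the last step left them, time stands still between calls to the robot, and variables do not carry over. Pictures are saved under pics/ and viewed, and the job is handed in when it is done.

Besides the shell and the picture viewer there is one more tool, called after ">>>" as name(argument=value, ...) on one line, values as JSON. servo_tool: Moves the arm, as the interface text tells. Scaled input: -1 to 1 covers 500 mm each way for a shift and pi/2 rad each way for a turn. Its arguments: {"type":"object","properties":{"moves":{"type":"array"},"squeeze":{"type":"number"}},"required":["moves"]}

```bash
ls; mkdir -p pics; cat > h.py <<'E'
import numpy as np,cv2
from station import get_obs,camera,hand_in,pinch_z
from scipy.spatial.transform import Rotation as R
def snap(n,f):
    c=camera(n); cv2.imwrite(f'pics/{f}.png',c['color'][:,:,::-1]); np.savez(f'pics/{f}.npz',**c); return c
def load(f): return dict(np.load(f'pics/{f}.npz'))
def ray(c,u,v):
    M=R.from_rotvec(np.ravel(c['rvec'])).as_matrix(); t=np.ravel(c['tvec'])
    d=M.T@np.linalg.inv(c['intrinsics'])@np.array([u,v,1.]); return -M.T@t,d/np.linalg.norm(d)
def plane(c,u,v,z):
    o,d=ray(c,u,v); return o+d*(z-o[2])/d[2]
def proj(c,p):
    return cv2.projectPoints(np.array(p,float).reshape(-1,3),np.ravel(c['rvec']),np.ravel(c['tvec']),c['intrinsics'],None)[0].reshape(-1,2)
def move_to(p,Rt=None):
    o=get_obs(); R0=R.from_euler('xyz',o['eef_rot']); 
    s=R0.inv().apply(np.array(p)-o['ee_pos'])/0.5
    w=np.zeros(3) if Rt is None else (R0.inv()*Rt).as_rotvec()/(np.pi/2)
    print('turn',np.round(w,4),'shift',np.round(s,4),'deg',np.linalg.norm(w)*90,'mm',np.linalg.norm(s)*500)
E
python3 - <<'E'
from h import *
print(get_obs(),pinch_z)
for n in ['scene','top','wrist']:
    c=snap(n,n+'0'); print(n,ray(c,280,210))
E
```

```text
pics
{'time_s': 0.0, 'qpos': array([-1.25555400e+00,  3.00462424e-01,  1.52155134e+00,  5.00250230e-06,
        1.32067512e+00, -6.65829205e-02]), 'joint_vel': array([ 0.00091604, -0.00223276, -0.00031175, -0.00063788,  0.00102053,
       -0.00035627]), 'tau': array([ 4.21532131e-04, -5.31811595e+01, -3.52739525e+01,  7.07983668e-02,
        2.43141095e-02, -1.27098001e-04]), 'ee_pos': array([ 0.20486967, -0.51015722,  0.20490366]), 'eef_rot': array([-3.14049917e+00, -7.77712986e-05,  3.81823960e-01]), 'force': array([ 0.13195465, -0.39597376,  0.17861279]), 'moment': array([-0.01682926, -0.00625371,  0.05655325]), 'grip_width': 0.09394523808520909} 0.0188
scene (array([1.33410774, 0.64634153, 1.3462595 ]), array([-0.49170635, -0.46827748, -0.73412605]))
top (array([ 0.39402659, -0.11332963,  1.7783212 ]), array([ 0.07640997,  0.00212775, -0.99707421]))
wrist (array([ 0.27956399, -0.47968182,  0.38590999]), array([-0.26931958, -0.10053042, -0.95778943]))
```

View pics/scene0.png

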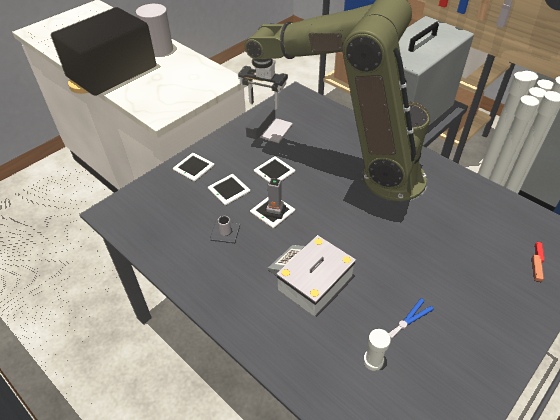

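View pics/top0.png

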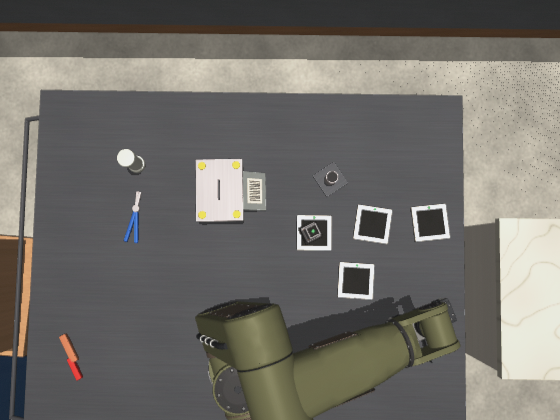

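View pics/wrist0.png

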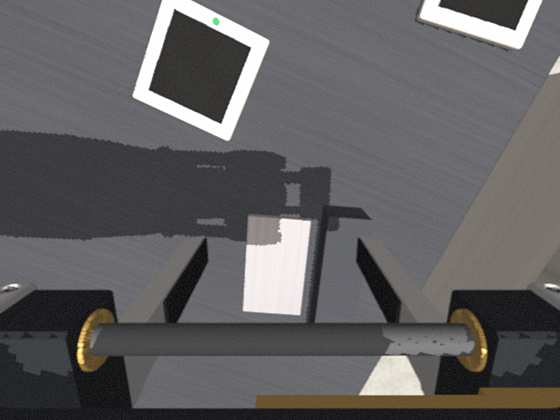

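The top view looks down with +x up and +y left. Candidates for the pad are the white squares at (314,232), (373,223), (430,222) and (356,281). The one farthest left is (314,232), which has the scanner on it. The lid with its four yellow spots is at about (219,190), the label at (256,190), the stub at (331,178), the rod tube at (130,160) and the pliers at (135,215).

```bash
python3 - <<'E'
from h import *
c=load('top0'); im=c['color']; h=cv2.cvtColor(im,cv2.COLOR_RGB2HSV)
def blobs(c,lo,hi,amin,box=None):
    h=cv2.cvtColor(c['color'],cv2.COLOR_RGB2HSV); m=cv2.inRange(h,lo,hi)
    n,l,s,ce=cv2.connectedComponentsWithStats(m); return [(ce[i].round(1),s[i]) for i in range(1,n) if s[i][4]>=amin]
for f in ['top0','scene0']:
    c=load(f)
    print(f)
    for ce,s in blobs(c,(20,120,120),(35,255,255),8): print('yel',ce,s[4],plane(c,*ce,0.092).round(4))
c=load('top0');m=cv2.inRange(h,(0,0,200),(180,40,255))
n,l,s,ce=cv2.connectedComponentsWithStats(m)
for i in range(1,n):
    if 80<s[i][4]<2000 and s[i][0]<470 and s[i][1]>90:
        cn=cv2.findContours((l==i).astype('uint8'),0,2)[0][0]; r=cv2.minAreaRect(cn); print(ce[i].round(1),s[i],r, plane(c,*r[0],0.012).round(4))
        b=cv2.boxPoints(r); print([plane(c,*p,0.012).round(4)[:2] for p in b])
big=cv2.resize(im[130:300,180:400],None,fx=3.5,fy=3.5,interpolation=cv2.INTER_CUBIC); cv2.imwrite('pics/topc.png',big[:,:,::-1])
c=load('scene0');big=cv2.resize(c['color'][150:320,200:370],None,fx=3.5,fy=3.5,interpolation=cv2.INTER_CUBIC); cv2.imwrite('pics/scc.png',big[:,:,::-1])
E
```

```text
top0
yel [201.4 165.4] 43 [0.6684 0.1539 0.092 ]
yel [235.7 164.8] 43 [0.672  0.0397 0.092 ]
yel [201.9 214.6] 42 [0.5044 0.1481 0.092 ]
yel [236.2 213.9] 42 [0.5083 0.0347 0.092 ]
scene0
yel [69.5 83.3] 10 [ 0.5695 -1.3928  0.092 ]
yel [318.1 241.2] 34 [0.5111 0.0328 0.092 ]
yel [346.4 259.3] 39 [0.5068 0.1462 0.092 ]
yel [285.5 272.1] 42 [0.674 0.038 0.092]
yel [314.3 292.6] 47 [0.6706 0.1523 0.092 ]
[125.2 157.2] [117 149  17  17 227] ((125.0, 157.0), (16.0, 16.0), 90.0) [0.7075 0.4346 0.012 ]
[array([0.7354, 0.4636]), array([0.7362, 0.4076]), array([0.6797, 0.4056]), array([0.6789, 0.4615])]
[472.4 201.6] [464 176  19  50 566] ((473.0, 200.5), (49.0, 18.0), 90.0) [ 0.5716 -0.7757  0.012 ]
[array([ 0.6565, -0.7457]), array([ 0.6573, -0.8079]), array([ 0.4873, -0.8054]), array([ 0.4865, -0.7436])]
[254.  189.9] [247 178  15  25 190] ((254.0, 190.0), (24.0, 14.0), 90.0) [ 0.5977 -0.0184  0.012 ]
[array([0.6394, 0.0067]), array([ 0.64  , -0.0419]), array([ 0.5563, -0.0434]), array([0.5556, 0.0052])]
[372.5 223.8] [354 205  38  39 458] ((372.3973388671875, 223.68460083007812), (34.513
[... 695 characters left out ...]
 array([0.4236, 0.8134])]
[314.  233.3] [297 215  34  35 437] ((313.5, 232.0), (34.0, 33.0), 90.0) [ 0.455  -0.2261  0.012 ]
[array([ 0.5129, -0.1686]), array([ 0.5145, -0.2825]), array([ 0.3973, -0.2833]), array([ 0.3957, -0.1699])]
[ 29.  228.2] [ 25 218   8  19 110] ((28.5, 227.0), (18.0, 7.0), 90.0) [0.4582 0.7607 0.012 ]
[array([0.4892, 0.7745]), array([0.4895, 0.7501]), array([0.4272, 0.747 ]), array([0.4268, 0.7713])]
[355.6 280.2] [338 262  36  37 475] ((355.6015319824219, 280.17230224609375), (34.6132926940918, 34.89064025878906), 3.1798300743103027) [ 0.2923 -0.3716  0.012 ]
[array([ 0.2355, -0.3095]), array([ 0.354 , -0.3155]), array([ 0.3492, -0.4339]), array([ 0.2308, -0.4274])]
```

View pics/topc.png

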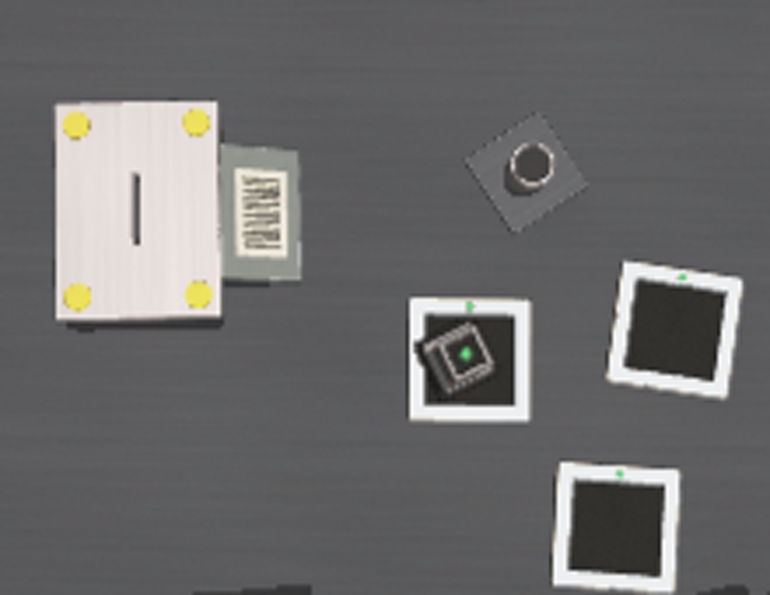

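View pics/scc.png

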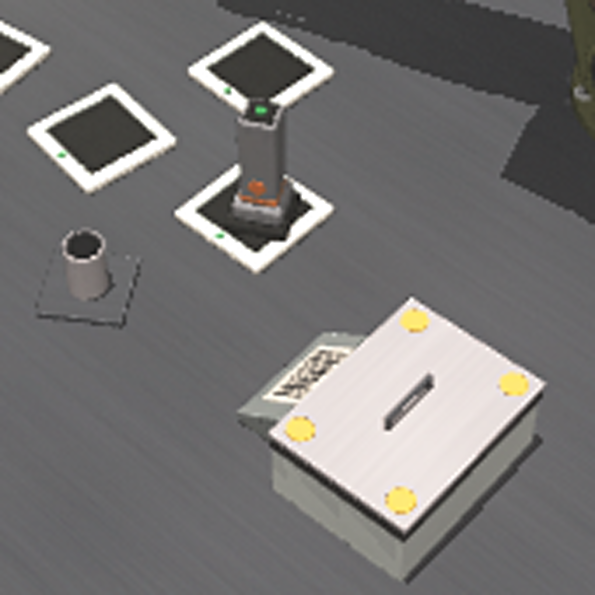

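The pad at (314,232) is the leftmost and carries the scanner. The four spots agree between the two views to about 4 mm. Next I move above the near right corner with the fingers closed.

```bash
python3 - <<'E'
from h import *
P={}
t,s=load('top0'),load('scene0')
d={'fl':((201.4,165.4),(314.3,292.6)),'fr':((235.7,164.8),(285.5,272.1)),'nl':((201.9,214.6),(346.4,259.3)),'nr':((236.2,213.9),(318.1,241.2))}
for k,(a,b) in d.items():
    P[k]=(plane(t,*a,.092)+plane(s,*b,.092))/2
c=sum(P.values())/4; 
v=(P['fl']+P['fr']-P['nl']-P['nr']); w=P['fl']+P['nl']-P['fr']-P['nr']
print(P,c,np.arctan2(v[1],v[0]),np.arctan2(-w[0],w[1]))
yaw=(np.arctan2(v[1],v[0])+np.arctan2(-w[0],w[1]))/2
Rz=R.from_euler('z',yaw)
L=c*[1,1,0]+Rz.apply([0,-.115,.041]); n=Rz.apply([0,-np.sin(np.radians(35)),np.cos(np.radians(35))])
print('label',L,n,'fit nr',c+Rz.apply([-.082,-.057,0]),'pred px',proj(t,L),proj(s,L))
print('label meas',plane(t,254,189.8,.041))
m=plane(t,313.1,231.1,.162); print('scanner top',m, plane(s,*(np.array([261,110])/3.5+[200,150]),.162))
T=P['nr'].copy(); T[2]=.2; move_to(T)
E
```

```text
{'fl': array([0.66954668, 0.15311551, 0.092     ]), 'fr': array([0.67300533, 0.03888938, 0.092     ]), 'nl': array([0.50561731, 0.14716037, 0.092     ]), 'nr': array([0.50969563, 0.03376173, 0.092     ])} [0.58946624 0.09323175 0.092     ] 0.03385462236158474 0.03309925163274051
label [ 0.59331537 -0.02170382  0.041     ] [ 0.019198   -0.57325506  0.81915204] fit nr [0.50942001 0.03351909 0.092     ] pred px [[254.51922739 190.32059033]] [[288.74832299 256.44506104]]
label meas [ 0.59507828 -0.01989911  0.041     ]
scanner top [ 0.45260259 -0.21522373  0.162     ] [ 0.45552973 -0.21458781  0.162     ]
turn [0. 0. 0.] shift [ 0.9711 -0.7825  0.0108] deg 0.0 mm 623.5937901413945
```

>>> servo_tool(moves=[[[0,0,0,0.971,-0.782,0.0,1],[0,0,0,0.971,-0.782,0.0,1],[0,0,0,0.971,-0.782,0.0,1],[0,0,0,0.971,-0.782,0.0,1],[0,0,0,0.971,-0.782,0.0,1],[0,0,0,0.971,-0.782,0.0,1],[0,0,0,0.971,-0.782,0.0,1],[0,0,0,0.971,-0.782,0.0,1],[0,0,0,0.971,-0.782,0.0,1],[0,0,0,0.971,-0.782,0.0,1],[0,0,0,0.971,-0.782,0.0,1],[0,0,0,0.971,-0.782,0.0,1]]], squeeze=20)

```text
time_s: 1.15
ee_pos: [0.4498, -0.0721, 0.2055]
eef_rot: [-3.141, -0.0, 0.382]
force: [1.2, -0.3, 0.2]
grip_width: 0.0171
```

```bash
python3 - <<'E'
from h import *
move_to([.5095,.0336,.13]); snap('wrist','w1')
E
```

```text
turn [0. 0. 0.] shift [ 0.1895 -0.1516  0.1511] deg 0.0 mm 142.94334653136522
```

View pics/w1.png

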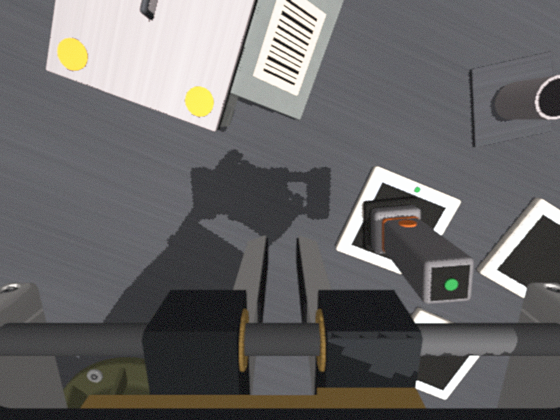

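The wrist view shows the nr spot at (200,100), nl at (72,53), the label at (290,45), the pad with its corner at (377,170), and the scanner top with its green dot at (452,285). I use this view to measure the scanner and pad while moving to nr.

>>> servo_tool(moves=[[[0,0,0,0.19,-0.152,0.1,1],[0,0,0,0.19,-0.152,0.15,1],[0,0,0,0.19,-0.152,0.15,1],[0,0,0,0.19,-0.152,0.15,1],[0,0,0,0.19,-0.152,0.15,1],[0,0,0,0.19,-0.152,0.15,1]]])

```text
time_s: 1.7
ee_pos: [0.5113, 0.0399, 0.1298]
eef_rot: [-3.139, 0.001, 0.387]
force: [0.0, -0.3, 0.6]
grip_width: 0.0006
```

```bash
python3 - <<'E'
from h import *
c=load('w1')
big=cv2.resize(c['color'][150:330,320:490],None,fx=3.3,fy=3.3,interpolation=cv2.INTER_CUBIC); cv2.imwrite('pics/w1c.png',big[:,:,::-1])
print(get_obs()['ee_pos'],get_obs()['qpos'])
for p in [(72,53),(200,100)]: print(plane(c,*p,.092))
E
```

```text
[0.51132355 0.03986627 0.12977406] [0.00525515 0.2962591  1.71169923 0.00235838 1.13517486 1.18763788]
[0.5069913 0.1489138 0.092    ]
[0.51146832 0.03339107 0.092     ]
```

View pics/w1c.png

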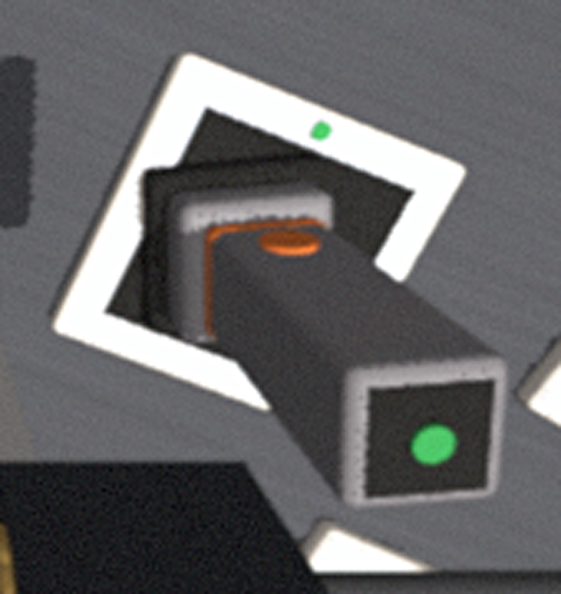

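```bash
python3 - <<'E'
from h import *
c=load('w1'); f=lambda a:[plane(c,a[0]/3.3+320,a[1]/3.3+150,a[2]) for a in a] if 0 else None
g=lambda x,y,z:plane(c,x/3.3+320,y/3.3+150,z)[:2]
q=[g(x,y,.162) for x,y in [(345,370),(505,358),(495,492),(345,503)]]
print(np.round(q,4),np.mean(q,0),'dot',g(434,445,.162))
for a,b in [(0,1),(3,2),(0,3),(1,2)]:
    d=q[b]-q[a]; print(np.linalg.norm(d),np.degrees(np.arctan2(d[1],d[0])))
p=[g(x,y,.012) for x,y in [(188,54),(466,168),(55,325)]]
print('pad',np.round(p,4),(p[1]+p[2])/2, np.linalg.norm(p[1]-p[0]),np.linalg.norm(p[2]-p[0]))
for i in (1,2): d=p[i]-p[0]; print(np.degrees(np.arctan2(d[1],d[0])))
move_to([.5100,.0335,.096])
E
```

```text
[[ 0.4641 -0.1886]
 [ 0.4813 -0.2229]
 [ 0.4485 -0.2401]
 [ 0.4317 -0.2066]] [ 0.4564071  -0.21454017] dot [ 0.45436708 -0.21904619]
0.03835040901954344 -63.36490139568605
0.037425884033603446 -63.27187237614221
0.03709569294393961 -150.92004597436627
0.03700700675945525 -152.34634116980192
pad [[ 0.5151 -0.1702]
 [ 0.5154 -0.2883]
 [ 0.398  -0.1698]] [ 0.45670241 -0.22905598] 0.11808600581403685 0.11707372759113643
-89.824873302482
179.8333289815498
turn [0. 0. 0.] shift [-0.0072  0.011   0.0675] deg 0.0 mm 34.39430402539027
```

>>> servo_tool(moves=[[[0,0,0,-0.007,0.011,0.04,1],[0,0,0,-0.007,0.011,0.06,1],[0,0,0,-0.007,0.011,0.068,1],[0,0,0,-0.007,0.011,0.075,1],[0,0,0,-0.007,0.011,0.08,1],[0,0,0,-0.007,0.011,0.085,1],[0,0,0,-0.007,0.011,0.09,1],[0,0,0,-0.007,0.011,0.092,1]]])

```text
time_s: 2.37
ee_pos: [0.5102, 0.0328, 0.0851]
eef_rot: [-3.14, 0.0, 0.387]
force: [-10.3, -5.1, 18.3]
grip_width: 0.0005
```

```bash
python3 - <<'E'
from h import *
o=get_obs();print(o['ee_pos'],o['force'])
move_to([.5100,.0335,.083])
E
```

```text
[0.51022206 0.03277133 0.0851106 ] [-10.31365233  -5.0650304   18.26646691]
turn [0. 0. 0.] shift [ 0.0001 -0.0015  0.0042] deg 0.0 mm 2.243860778669679
```

>>> servo_tool(moves=[[[0,0,0,0,0,0.004,1],[0,0,0,0,0,0.004,1],[0,0,0,0,0,0.004,1]]])

```text
time_s: 2.62
ee_pos: [0.5103, 0.0326, 0.0851]
eef_rot: [-3.141, -0.0, 0.387]
force: [-9.9, -0.5, 17.3]
grip_width: 0.0005
```

>>> servo_tool(moves=[[[0,0,0,0,0,0.008,1],[0,0,0,0,0,0.012,1],[0,0,0,0,0,0.012,1],[0,0,0,0,0,0.012,1]]])

```text
time_s: 2.95
ee_pos: [0.5106, 0.0328, 0.0839]
eef_rot: [-3.141, -0.002, 0.387]
force: [-28.7, 0.9, 54.6]
grip_width: 0.0002
```

```bash
python3 - <<'E'
from h import *
snap('scene','s2')
E
```

```text
(no output)
```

View pics/s2.png

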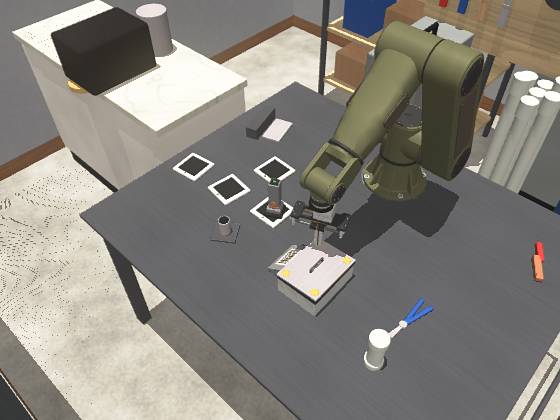

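nr is at the hard stop: TCP at 83.9 mm with 54 N. Next is nl, with a gentler press.

>>> servo_tool(moves=[[[0,0,0,0,0,-0.02,1],[0,0,0,0,0,-0.05,1],[0,0,0,0,0,-0.05,1]]])

```text
time_s: 3.25
ee_pos: [0.5121, 0.0326, 0.1123]
eef_rot: [3.14, -0.007, 0.386]
force: [0.5, -0.4, 0.8]
grip_width: 0.0005
```

```bash
python3 - <<'E'
from h import *
print(get_obs()['ee_pos'])
move_to([.506,.148,.1]);move_to([.506,.148,.083])
E
```

```text
[0.51207604 0.03261683 0.11231514]
turn [0. 0. 0.] shift [ 0.0756 -0.2184  0.0248] deg 0.0 mm 116.1974870591133
turn [0. 0. 0.] shift [ 0.0753 -0.2184  0.0588] deg 0.0 mm 119.2039046381582
```

>>> servo_tool(moves=[[[0,0,0,0.025,-0.073,0,1],[0,0,0,0.05,-0.146,0,1],[0,0,0,0.0755,-0.2184,0,1],[0,0,0,0.0755,-0.2184,0.012,1],[0,0,0,0.0755,-0.2184,0.025,1],[0,0,0,0.0755,-0.2184,0.035,1],[0,0,0,0.0755,-0.2184,0.045,1],[0,0,0,0.0755,-0.2184,0.055,1],[0,0,0,0.0755,-0.2184,0.06,1],[0,0,0,0.0755,-0.2184,0.064,1],[0,0,0,0.0755,-0.2184,0.064,1]]])

```text
time_s: 4.17
ee_pos: [0.5062, 0.1473, 0.0837]
eef_rot: [3.14, -0.008, 0.385]
force: [-23.3, -2.1, 47.4]
grip_width: 0.0004
```

>>> servo_tool(moves=[[[0,0,0,0,0,-0.02,1],[0,0,0,0,0,-0.05,1],[0,0,0,0,0,-0.05,1]]])

```text
time_s: 4.42
ee_pos: [0.5073, 0.1464, 0.1109]
eef_rot: [3.14, -0.012, 0.383]
force: [0.2, -0.2, -0.0]
grip_width: 0.0004
```

```bash
python3 - <<'E'
from h import *
print(get_obs()['ee_pos'])
D=R.from_euler('xyz',[np.pi,0,.386])
move_to([.6695,.153,.112],D);move_to([.6695,.153,.080],D)
E
```

```text
[0.50734324 0.14638998 0.11091883]
turn [ 0.0012 -0.0073 -0.0017] shift [0.3057 0.109  0.0016] deg 0.6857168757385342 mm 162.29502967903386
turn [ 0.0012 -0.0073 -0.0017] shift [0.305  0.1089 0.0656] deg 0.6857168757385342 mm 165.2104167976865
```

>>> servo_tool(moves=[[[0,-0.007,0,0.075,0.027,0,1],[0,-0.007,0,0.15,0.054,0,1],[0,-0.007,0,0.23,0.082,0,1],[0,-0.007,0,0.305,0.109,0,1],[0,-0.007,0,0.305,0.109,0.012,1],[0,-0.007,0,0.305,0.109,0.025,1],[0,-0.007,0,0.305,0.109,0.035,1],[0,-0.007,0,0.305,0.109,0.045,1],[0,-0.007,0,0.305,0.109,0.055,1],[0,-0.007,0,0.305,0.109,0.06,1],[0,-0.007,0,0.305,0.109,0.064,1],[0,-0.007,0,0.305,0.109,0.064,1]]])

```text
time_s: 5.42
ee_pos: [0.6688, 0.1528, 0.0841]
eef_rot: [3.139, -0.002, 0.383]
force: [-10.7, -3.4, 21.7]
grip_width: 0.0007
```

>>> servo_tool(moves=[[[0,0,0,0,0,0.012,1],[0,0,0,0,0,0.014,1],[0,0,0,0,0,0.014,1],[0,0,0,0,0,-0.02,1],[0,0,0,0,0,-0.055,1],[0,0,0,0,0,-0.055,1]]])

```text
time_s: 5.92
ee_pos: [0.6692, 0.153, 0.1158]
eef_rot: [3.138, -0.008, 0.384]
force: [-0.1, 0.3, 0.9]
grip_width: 0.0003
```

```bash
python3 - <<'E'
from h import *
print(get_obs()['ee_pos'])
D=R.from_euler('xyz',[np.pi,0,.386])
move_to([.673,.0385,.112],D);move_to([.673,.0385,.080],D)
E
```

```text
[0.66918376 0.15300076 0.11578063]
turn [ 0.0023 -0.0048 -0.0015] shift [-0.0787  0.2152  0.0078] deg 0.4977097322772453 mm 114.62670517934586
turn [ 0.0023 -0.0048 -0.0015] shift [-0.0792  0.2149  0.0718] deg 0.4977097322772453 mm 120.02183850257265
```

>>> servo_tool(moves=[[[0,-0.005,0,-0.026,0.072,0,1],[0,-0.005,0,-0.052,0.144,0,1],[0,-0.005,0,-0.079,0.215,0,1],[0,-0.005,0,-0.079,0.215,0.012,1],[0,-0.005,0,-0.079,0.215,0.025,1],[0,-0.005,0,-0.079,0.215,0.035,1],[0,-0.005,0,-0.079,0.215,0.045,1],[0,-0.005,0,-0.079,0.215,0.055,1],[0,-0.005,0,-0.079,0.215,0.065,1],[0,-0.005,0,-0.079,0.215,0.072,1],[0,-0.005,0,-0.079,0.215,0.074,1],[0,-0.005,0,-0.079,0.215,0.074,1]]])

```text
time_s: 6.92
ee_pos: [0.6733, 0.0398, 0.0836]
eef_rot: [3.137, -0.002, 0.385]
force: [-22.0, 0.4, 41.5]
grip_width: 0.0007
```

All four corners were driven to the stop (83.6–84.1 mm under load). I lift off and look again.

>>> servo_tool(moves=[[[0,0,0,0,0,-0.03,1],[0,0,0,0,0,-0.1,1],[0,0,0,0,0,-0.2,0.5],[0,0,0,0,0,-0.3,0],[0,0,0,0,0,-0.35,0],[0,0,0,0,0,-0.35,0]]])

```text
time_s: 7.42
ee_pos: [0.6745, 0.0416, 0.268]
eef_rot: [3.133, -0.014, 0.387]
force: [0.9, 0.1, 0.7]
grip_width: 0.0234
```

```bash
python3 - <<'E'
from h import *
print(get_obs()['ee_pos'])
for n in ['scene','top','wrist']:
    c=snap(n,n+'3')
    h=cv2.cvtColor(c['color'],cv2.COLOR_RGB2HSV); m=cv2.inRange(h,(20,120,120),(35,255,255)); k,l,s,ce=cv2.connectedComponentsWithStats(m)
    for i in range(1,k):
        if s[i][4]>20: print(n,ce[i].round(1),s[i][4],plane(c,*ce[i],.084).round(4))
s=load('scene3');big=cv2.resize(s['color'][220:320,240:380],None,fx=5,fy=5,interpolation=cv2.INTER_CUBIC); cv2.imwrite('pics/s3c.png',big[:,:,::-1])
D=R.from_euler('xyz',[np.pi,0,.482])
move_to([.455,-.216,.26],D)
E
```

```text
[0.67445267 0.04162192 0.26802717]
scene [346.3 260.8] 38 [0.5067 0.1465 0.084 ]
scene [314.2 294.1] 47 [0.6708 0.1524 0.084 ]
wrist [190.2 155.9] 358 [0.6701 0.1538 0.084 ]
wrist [283.8 189.2] 320 [0.6742 0.0391 0.084 ]
wrist [155.9 277.1] 262 [0.5054 0.1479 0.084 ]
turn [ 0.0026 -0.0005 -0.0609] shift [-0.5968  0.3127 -0.004 ] deg 5.488283090146896 mm 336.90859091576965
```

View pics/s3c.png

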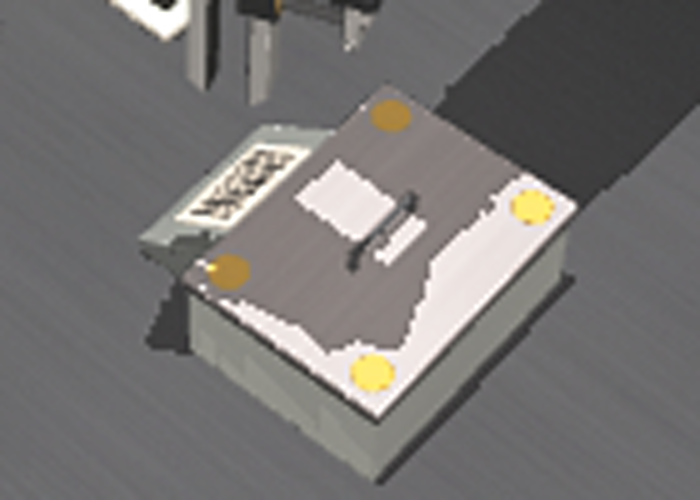

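View pics/wrist3.png

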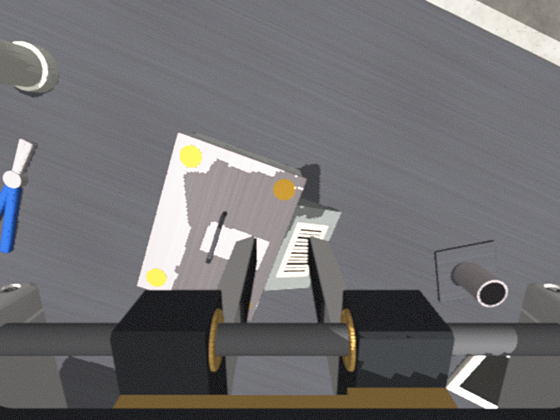

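The lid now sits flush: the dark gap under it is gone, and the scene spots at (346,261) and (314,294) have moved down about 1.5 px. Next I go above the scanner.

>>> servo_tool(moves=[[[0.003,0,-0.006,-0.055,0.029,0,0],[0.003,0,-0.012,-0.115,0.06,0,0],[0.003,0,-0.02,-0.18,0.094,0,0],[0.003,0,-0.03,-0.245,0.128,0,0],[0.003,0,-0.035,-0.31,0.163,0,0],[0.003,0,-0.04,-0.375,0.197,0,0],[0.003,0,-0.045,-0.44,0.231,0,0],[0.003,0,-0.05,-0.5,0.263,0,0],[0.003,0,-0.06,-0.56,0.294,0,0],[0.003,0,-0.061,-0.597,0.313,0,0],[0.003,0,-0.061,-0.597,0.313,0,0],[0.003,0,-0.061,-0.597,0.313,0,0]]])

```text
time_s: 8.57
ee_pos: [0.4544, -0.2162, 0.2566]
eef_rot: [-3.139, 0.0, 0.481]
force: [0.2, 0.2, 0.3]
grip_width: 0.0939
```

```bash
python3 - <<'E'
from h import *
c=snap('wrist','w4'); o=get_obs(); print(o)
D=R.from_euler('xyz',[np.pi,0,.482]); move_to([.455,-.216,.2],D)
t=snap('top','top4');s=snap('scene','scene4')
E
```

```text
{'time_s': 8.6167, 'qpos': array([-5.16156170e-01,  1.60066386e-01,  1.57281509e+00,  1.20241098e-03,
        1.41074150e+00,  5.72703103e-01]), 'joint_vel': array([ 0.02281495,  0.00419024, -0.01286075, -0.00049927,  0.00419181,
        0.00096281]), 'tau': array([-1.52331904e+00, -4.64174259e+01, -3.60052049e+01,  1.33147117e-02,
       -2.83976836e-02, -1.04031006e-01]), 'ee_pos': array([ 0.45490594, -0.21569329,  0.25676323]), 'eef_rot': array([-3.13924315e+00,  1.02992471e-04,  4.81744339e-01]), 'force': array([ 0.13902853,  0.96386723, -0.21695092]), 'moment': array([0.04467296, 0.05080564, 0.01969606]), 'grip_width': 0.09394965291758979}
turn [-0.0015  0.0001 -0.0002] shift [-1.000e-04  9.000e-04  1.135e-01] deg 0.13554064681233735 mm 56.76413374922852
```

View pics/w4.png

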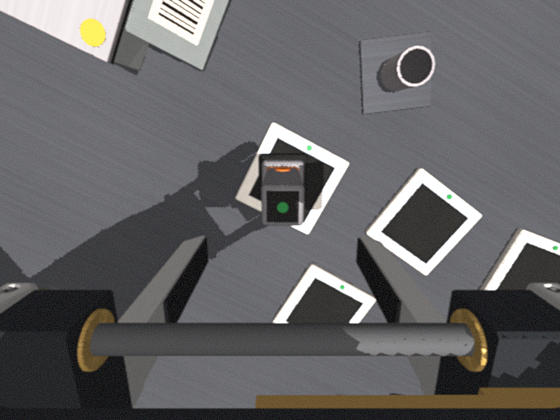

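View pics/scene4.png

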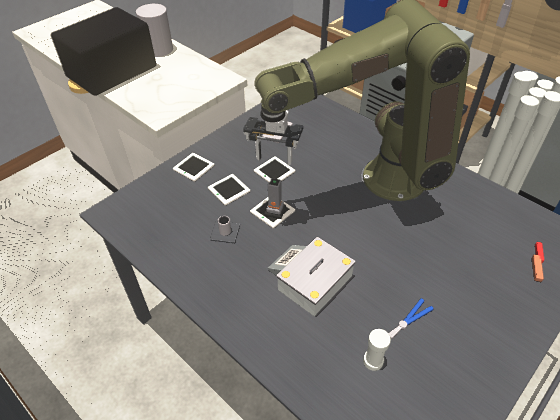

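The wrist view shows the scanner square to the image, with its top dot at (283,208) and the pad around (293,178). Now I refine both positions.

```bash
python3 - <<'E'
from h import *
c=load('w4');t=load('top4');s=load('scene4')
big=cv2.resize(c['color'][110:245,225:365],None,fx=5,fy=5,interpolation=cv2.INTER_CUBIC); cv2.imwrite('pics/w4c.png',big[:,:,::-1])
h=cv2.cvtColor(c['color'],cv2.COLOR_RGB2HSV)
m=cv2.inRange(h,(45,80,60),(90,255,255));k,l,st,ce=cv2.connectedComponentsWithStats(m)
for i in range(1,k):
    if st[i][4]>10: print(ce[i],st[i][4],plane(c,*ce[i],.162),plane(c,*ce[i],.012))
h=cv2.cvtColor(s['color'],cv2.COLOR_RGB2HSV)
for nm,ss in (('scene',s),('top',load('top0'))):
  h=cv2.cvtColor(ss['color'],cv2.COLOR_RGB2HSV)
  m=cv2.inRange(h,(45,80,60),(90,255,255));k,l,st,ce=cv2.connectedComponentsWithStats(m)
  for i in range(1,k):
    if st[i][4]>1: print(nm,ce[i],st[i][4],plane(ss,*ce[i],.162),plane(ss,*ce[i],.012))
E
```

```text
[308.71428571 147.5       ] 14 [ 0.51435872 -0.21082173  0.162     ] [ 0.50802769 -0.22826073  0.012     ]
[449.  196.5] 16 [ 0.53507872 -0.34700577  0.162     ] [ 0.5400293  -0.43859419  0.012     ]
[282.36697248 206.98165138] 109 [ 0.45509167 -0.21548541  0.162     ] [ 0.41649094 -0.23546368  0.012     ]
[555.06666667 247.6       ] 15 [ 0.54076041 -0.46793418  0.162     ] [ 0.54880455 -0.62536564  0.012     ]
[341.81818182 286.81818182] 11 [ 0.40862201 -0.30717636  0.162     ] [ 0.34471949 -0.37707848  0.012     ]
scene [274.  181.5] 6 [ 0.45712233 -0.2157945   0.162     ] [ 0.34604211 -0.32499388  0.012     ]
scene [262.5 217. ] 2 [ 0.60162035 -0.12956806  0.162     ] [ 0.50884245 -0.22784588  0.012     ]
top [428.5 207. ] 2 [ 0.53395919 -0.57894356  0.162     ] [ 0.5469454  -0.62215408  0.012     ]
top [374.5 209. ] 2 [ 0.52523963 -0.40857217  0.162     ] [ 0.53741664 -0.43597166  0.012     ]
top [312.63636364 230.54545455] 11 [ 0.45433096 -0.21374556  0.162     ] [ 0.45992741 -0.2230645   0.012     ]
top [356.5 265. ] 2 [ 0.34820559 -0.35229587  0.162     ] [ 0.34395325 -0.37447274  0.012     ]
```

View pics/w4c.png

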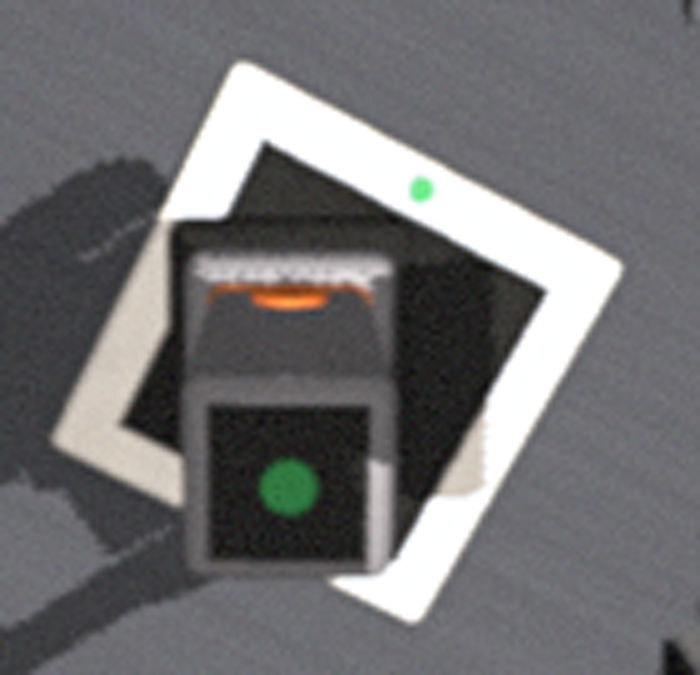

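```bash
python3 - <<'E'
from h import *
c=load('w4'); g=lambda x,y:plane(c,x/5+225,y/5+110,.012)
p=[g(*a) for a in [(243,60),(623,268),(415,624),(52,437)]]
print(np.round(p,4),(p[0]+p[2])/2,(p[1]+p[3])/2)
move_to([.455,-.2157,.098],R.from_euler('xyz',[np.pi,0,.482]))
E
```

```text
[[ 0.5158 -0.1705  0.012 ]
 [ 0.5149 -0.289   0.012 ]
 [ 0.3961 -0.2888  0.012 ]
 [ 0.3981 -0.1694  0.012 ]] [ 0.45592891 -0.22965223  0.012     ] [ 0.45650483 -0.22922703  0.012     ]
turn [-0.0011 -0.0001  0.0008] shift [-0.0012  0.001   0.3183] deg 0.12364972711551833 mm 159.16644607687715
```

>>> servo_tool(moves=[[[-0.0015,0,0,0,0,0.03,0],[-0.0015,0,0,0,0,0.07,0],[-0.0015,0,0,0,0,0.11,0],[-0.0015,0,0,0,0,0.15,0],[-0.0015,0,0,0,0,0.19,0],[-0.0015,0,0,0,0,0.23,0],[-0.0015,0,0,0,0,0.27,0],[-0.0015,0,0,0,0,0.3,0],[-0.0015,0,0,0,0,0.317,0],[-0.0015,0,0,0,0,0.317,0]]])

```text
time_s: 9.55
ee_pos: [0.4549, -0.2139, 0.0968]
eef_rot: [-3.139, 0.002, 0.484]
force: [0.3, 0.1, -0.5]
grip_width: 0.0938
```

Gripping.

>>> servo_tool(moves=[[[0,0,0,0,0.003,0,0.3],[0,0,0,0,0.003,0,0.5],[0,0,0,0,0.003,0,0.6],[0,0,0,0,0.003,0,0.7],[0,0,0,0,0.003,0,0.8],[0,0,0,0,0.003,0,1],[0,0,0,0,0.003,0,1],[0,0,0,0,0.003,0,1],[0,0,0,0,0.003,0,1]]], squeeze=35)

```text
time_s: 10.3
ee_pos: [0.4556, -0.2153, 0.0969]
eef_rot: [-3.139, 0.002, 0.484]
force: [-0.5, -0.1, 0.6]
grip_width: 0.0398
```

Gripped at 39.8 mm. Lift straight up.

>>> servo_tool(moves=[[[0,0,0,0,0,-0.008,1],[0,0,0,0,0,-0.02,1],[0,0,0,0,0,-0.05,1],[0,0,0,0,0,-0.09,1],[0,0,0,0,0,-0.13,1],[0,0,0,0,0,-0.17,1],[0,0,0,0,0,-0.21,1],[0,0,0,0,0,-0.25,1],[0,0,0,0,0,-0.28,1],[0,0,0,0,0,-0.3,1],[0,0,0,0,0,-0.3,1]]])

```text
time_s: 11.22
ee_pos: [0.4564, -0.2157, 0.249]
eef_rot: [3.141, -0.0, 0.484]
force: [0.1, 0.2, -2.1]
grip_width: 0.0398
```

```bash
cat >> h.py <<'E'
YAW=.0335; RZ=R.from_euler('z',YAW)
L=np.array([.594,-.021,.041]); N=RZ.apply([0,-np.sin(np.radians(35)),np.cos(np.radians(35))])
V=R.from_rotvec(RZ.apply([np.radians(35),0,0]))*R.from_euler('xyz',[np.pi,0,.482])
E
python3 - <<'E'
from h import *
c=snap('scene','s5'); big=cv2.resize(c['color'][80:320,180:380],None,fx=3,fy=2.5,interpolation=cv2.INTER_CUBIC); cv2.imwrite('pics/s5c.png',cv2.resize(c['color'][80:280,180:380],(600,600))[:,:,::-1])
print(get_obs()['ee_pos'],get_obs()['eef_rot'],V.apply([0,0,1]),-N)
move_to(L+.24*N,V); move_to(L+.155*N,V)
E
```

```text
[ 0.45608364 -0.21551198  0.24739011] [-3.14044789e+00  9.01625024e-04  4.84313904e-01] [-0.01921122  0.57325462 -0.81915204] [-0.01921122  0.57325462 -0.81915204]
turn [0.3495 0.1696 0.0012] shift [0.3053 0.032  0.0193] deg 34.9637053501837 mm 153.7888116967218
turn [0.3495 0.1696 0.0012] shift [ 0.3479 -0.0556  0.1586] deg 34.9637053501837 mm 193.1901594576551
```

View pics/s5c.png

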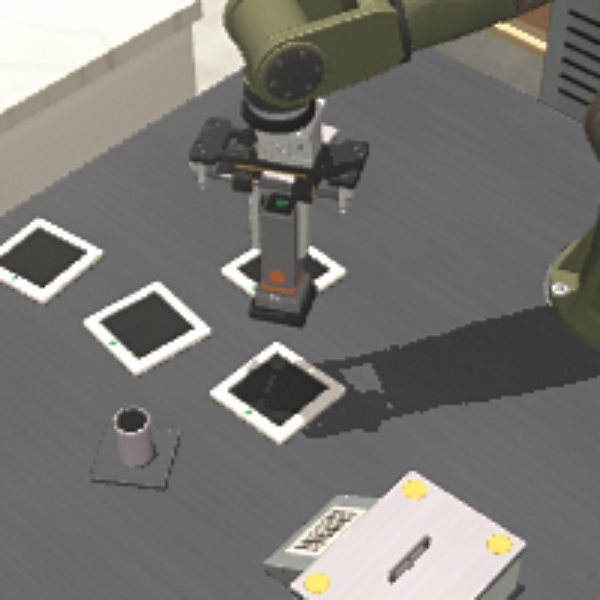

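The scanner hangs straight in the gripper above its pad. I tilt and move to the standoff.

>>> servo_tool(moves=[[[0.02,0.01,0,0.018,0.002,0,1],[0.05,0.025,0,0.045,0.005,0,1],[0.085,0.04,0,0.075,0.008,0,1],[0.12,0.058,0,0.105,0.011,0.005,1],[0.155,0.075,0,0.135,0.014,0.01,1],[0.19,0.092,0,0.165,0.017,0.012,1],[0.225,0.109,0,0.195,0.02,0.013,1],[0.26,0.126,0,0.225,0.024,0.015,1],[0.295,0.143,0.001,0.255,0.027,0.017,1],[0.325,0.158,0.001,0.283,0.03,0.019,1],[0.345,0.167,0.001,0.301,0.032,0.019,1],[0.3495,0.1696,0.0012,0.3053,0.032,0.019,1]]])

```text
time_s: 12.27
ee_pos: [0.599, -0.1585, 0.2349]
eef_rot: [-2.574, -0.249, 0.407]
force: [-0.3, -0.7, -2.8]
grip_width: 0.0398
```

```bash
python3 - <<'E'
from h import *
c=snap('scene','s6'); cv2.imwrite('pics/s6c.png',cv2.resize(c['color'][120:320,200:400],(600,600))[:,:,::-1])
o=get_obs();print(o['ee_pos'],o['qpos'],L+.24*N,np.degrees((R.from_euler('xyz',o['eef_rot']).inv()*V).magnitude()))
move_to(L+.155*N,V)
E
```

```text
[ 0.59870145 -0.15849124  0.23533998] [-0.53291186  0.61514701  1.11394859  0.51447596  1.74949935  0.56269334] [ 0.59861069 -0.15858111  0.23759649] 0.21099849905856982
turn [-0.0018  0.0007 -0.0013] shift [ 0.0011 -0.0018  0.1662] deg 0.21099849905856985 mm 83.11085870194933
```

View pics/s6c.png

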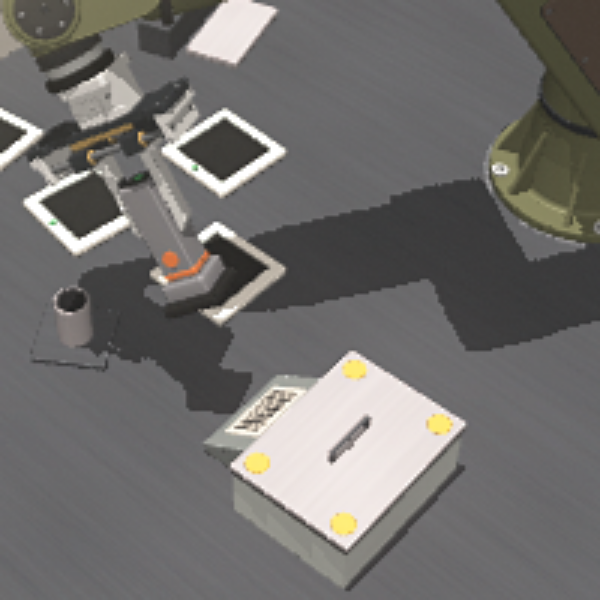

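The scanner leans towards the label as intended, and the label in the crop at (268,407) matches the prediction to within 1 px. Move in along its axis.

>>> servo_tool(moves=[[[-0.001,0,0,0,0,0.02,1],[-0.001,0,0,0.001,-0.001,0.045,1],[-0.001,0,0,0.001,-0.002,0.07,1],[-0.001,0,0,0.001,-0.002,0.095,1],[-0.001,0,0,0.001,-0.002,0.12,1],[-0.001,0,0,0.001,-0.002,0.14,1],[-0.001,0,0,0.001,-0.002,0.155,1],[-0.001,0,0,0.001,-0.002,0.163,1],[-0.001,0,0,0.001,-0.002,0.166,1],[-0.001,0,0,0.001,-0.002,0.166,1],[-0.001,0,0,0.001,-0.002,0.166,1]]])

```text
time_s: 13.23
ee_pos: [0.5971, -0.1102, 0.1685]
eef_rot: [-2.578, -0.25, 0.408]
force: [0.2, -0.3, -2.1]
grip_width: 0.0396
```

```bash
python3 - <<'E'
from h import *
c=snap('scene','s7'); cv2.imwrite('pics/s7c.png',cv2.resize(c['color'][140:320,220:400],(600,600))[:,:,::-1])
w=snap('wrist','w7')
o=get_obs();r=R.from_euler('xyz',o['eef_rot']);nose=o['ee_pos']+r.apply([0,0,.085])
print(o['ee_pos'],o['force'],'label in scanner',r.inv().apply(L-nose),np.degrees((r.inv()*V).magnitude()))
E
```

```text
[ 0.59705842 -0.11023069  0.16849924] [ 0.46602365  0.19772064 -3.67089597] label in scanner [3.23114369e-05 5.49143028e-05 7.06519249e-02] 0.12406568401556296
```

View pics/s7c.png

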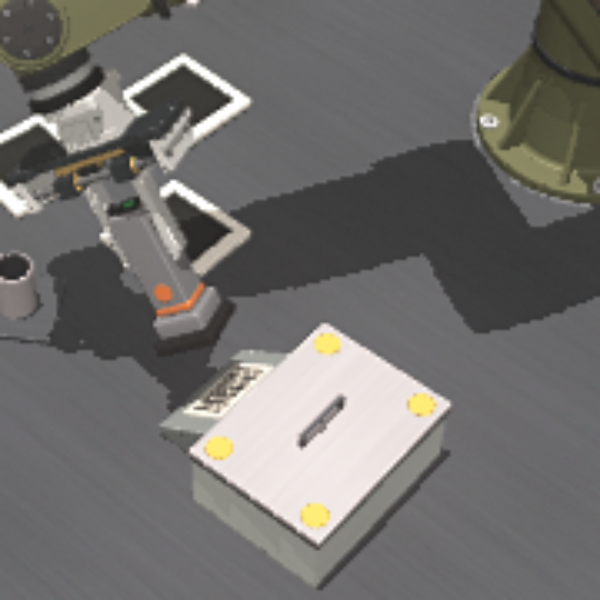

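View pics/w7.png

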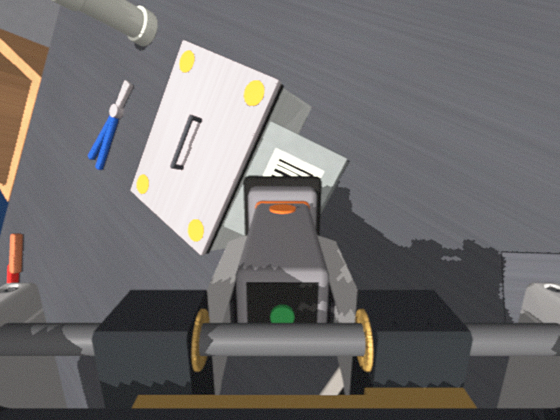

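The wrist view shows the label partly behind the hood at about (290,175). The lid spots at (187,61), (254,93), (143,183) and (196,230) allow a cross-check.

```bash
python3 - <<'E'
from h import *
c=load('w7')
h=cv2.cvtColor(c['color'],cv2.COLOR_RGB2HSV); m=cv2.inRange(h,(20,120,120),(35,255,255)); k,l,s,ce=cv2.connectedComponentsWithStats(m)
p=np.array([plane(c,*ce[i],.084) for i in range(1,k) if s[i][4]>60 and ce[i][1]<260]); print(p.round(4),p.mean(0), p.mean(0)[:2]+RZ.apply([0,-.115,0])[:2])
s=load('s7'); o=get_obs(); r=R.from_euler('xyz',o['eef_rot'])
# hood corners (nose end) and top corners predicted, in crop px
for z in (.085,-.065):
  hw=.033 if z>0 else .02
  q=[o['ee_pos']+r.apply([a*hw,b*hw,z]) for a in(-1,1) for b in (-1,1)]
  print(((proj(s,q)-[220,140])*600/180).round(0).tolist())
E
```

```text
[[0.6707 0.1556 0.084 ]
 [0.6747 0.0407 0.084 ]
 [0.5055 0.1497 0.084 ]
 [0.5096 0.0347 0.084 ]] [0.59009425 0.09515431 0.084     ] [ 0.59394603 -0.01978117]
[[237.0, 306.0], [181.0, 320.0], [216.0, 343.0], [158.0, 357.0]]
[[153.0, 188.0], [119.0, 198.0], [138.0, 208.0], [103.0, 219.0]]
```

Everything agrees within 2 mm. Hold for about 1.7 s.

>>> servo_tool(moves=[[[0,0,0,0,0,0,1],[0,0,0,0,0,0,1],[0,0,0,0,0,0,1],[0,0,0,0,0,0,1],[0,0,0,0,0,0,1],[0,0,0,0,0,0,1],[0,0,0,0,0,0,1],[0,0,0,0,0,0,1],[0,0,0,0,0,0,1],[0,0,0,0,0,0,1],[0,0,0,0,0,0,1],[0,0,0,0,0,0,1]]])

```text
time_s: 14.33
ee_pos: [0.5971, -0.1102, 0.1685]
eef_rot: [-2.578, -0.25, 0.408]
force: [0.4, 0.1, -3.5]
grip_width: 0.0398
```

>>> servo_tool(moves=[[[0,0,0,0,0,0,1],[0,0,0,0,0,0,1],[0,0,0,0,0,0,1],[0,0,0,0,0,0,1],[0,0,0,0,0,0,1],[0,0,0,0,0,0,1],[0,0,0,0,0,0,1],[0,0,0,0,0,0,1],[0,0,0,0,0,0,1]]])

```text
time_s: 15.08
ee_pos: [0.5971, -0.1102, 0.1685]
eef_rot: [-2.578, -0.25, 0.408]
force: [-0.7, 0.2, -2.5]
grip_width: 0.0397
```

```bash
python3 - <<'E'
from h import *
o=get_obs();print(o['ee_pos'],o['joint_vel'].round(4))
D=R.from_euler('xyz',[np.pi,0,.482])
move_to(L+.24*N,V);move_to([.456,-.229,.25],D)
E
```

```text
[ 0.59705209 -0.11023187  0.16850083] [ 0.0003  0.0015 -0.      0.0007  0.0004 -0.0011]
turn [-0.0004  0.0004 -0.0013] shift [-0.0002 -0.0002 -0.1687] deg 0.12388894016669118 mm 84.34624312123269
turn [-0.351  -0.1679 -0.0011] shift [-0.3019 -0.0412 -0.2641] deg 35.014871829106504 mm 201.6027645732252
```

Back out along the axis, then upright over the pad.

>>> servo_tool(moves=[[[0,0,0,0,0,-0.02,1],[0,0,0,0,0,-0.045,1],[0,0,0,0,0,-0.075,1],[0,0,0,0,0,-0.105,1],[0,0,0,0,0,-0.135,1],[0,0,0,0,0,-0.155,1],[0,0,0,0,0,-0.168,1],[0,0,0,0,0,-0.169,1]]])

```text
time_s: 15.75
ee_pos: [0.5989, -0.1597, 0.239]
eef_rot: [-2.579, -0.251, 0.407]
force: [-0.1, 0.1, -3.1]
grip_width: 0.0401
```

```bash
python3 - <<'E'
from h import *
D=R.from_euler('xyz',[np.pi,0,.482])
move_to([.456,-.229,.25],D)
E
```

```text
turn [-0.3499 -0.1686 -0.0012] shift [-0.302  -0.0415 -0.0923] deg 34.95630500703218 mm 159.25223828993975
```

>>> servo_tool(moves=[[[-0.02,-0.01,0,-0.018,-0.002,-0.006,1],[-0.05,-0.024,0,-0.045,-0.006,-0.014,1],[-0.085,-0.041,0,-0.075,-0.01,-0.023,1],[-0.12,-0.058,0,-0.105,-0.014,-0.032,1],[-0.155,-0.075,0,-0.135,-0.018,-0.041,1],[-0.19,-0.092,0,-0.165,-0.022,-0.05,1],[-0.225,-0.109,0,-0.195,-0.027,-0.06,1],[-0.26,-0.126,0,-0.225,-0.031,-0.069,1],[-0.295,-0.142,-0.001,-0.255,-0.035,-0.078,1],[-0.325,-0.157,-0.001,-0.28,-0.039,-0.086,1],[-0.345,-0.166,-0.001,-0.298,-0.041,-0.091,1],[-0.35,-0.1686,-0.0012,-0.302,-0.0415,-0.0923,1]]])

```text
time_s: 16.75
ee_pos: [0.4551, -0.2286, 0.2502]
eef_rot: [3.14, 0.001, 0.482]
force: [1.0, -0.1, -2.1]
grip_width: 0.0399
```

```bash
python3 - <<'E'
from h import *
D=R.from_euler('xyz',[np.pi,0,.482])
o=get_obs();print(o['ee_pos'],o['eef_rot'])
move_to([.456,-.229,.105],D);move_to([.456,-.229,.0972],D)
c=snap('scene','s8'); cv2.imwrite('pics/s8c.png',cv2.resize(c['color'][100:280,200:380],(600,600))[:,:,::-1])
E
```

```text
[ 0.45507072 -0.22855801  0.25018588] [3.14018398e+00 5.46914324e-04 4.82316356e-01]
turn [0.0009 0.0003 0.0002] shift [0.0014 0.0012 0.2904] deg 0.08846229581753742 mm 145.1895275645435
turn [0.0009 0.0003 0.0002] shift [0.0014 0.0012 0.306 ] deg 0.08846229581753742 mm 152.9893416414263
```

View pics/s8c.png

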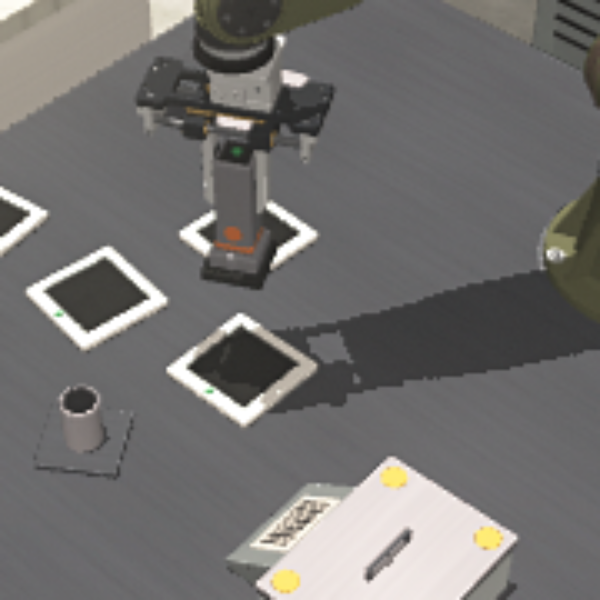

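The scanner is upright above its empty pad, whose centre in the crop is at (243,368). Lower it in slow final steps.

>>> servo_tool(moves=[[[0.001,0,0,0.001,0.001,0.02,1],[0.001,0,0,0.001,0.001,0.05,1],[0.001,0,0,0.001,0.001,0.09,1],[0.001,0,0,0.001,0.001,0.13,1],[0.001,0,0,0.001,0.001,0.17,1],[0.001,0,0,0.001,0.001,0.21,1],[0.001,0,0,0.001,0.001,0.245,1],[0.001,0,0,0.001,0.001,0.27,1],[0.001,0,0,0.001,0.001,0.285,1],[0.001,0,0,0.001,0.001,0.292,1],[0.001,0,0,0.001,0.001,0.296,1],[0.001,0,0,0.001,0.001,0.298,1]]])

```text
time_s: 17.8
ee_pos: [0.4564, -0.2289, 0.1012]
eef_rot: [-3.141, -0.0, 0.482]
force: [0.4, 0.5, -3.4]
grip_width: 0.0399
```

```bash
python3 - <<'E'
from h import *
o=get_obs();print(o['ee_pos'],o['eef_rot'],o['force'])
move_to([.456,-.229,.0969],R.from_euler('xyz',[np.pi,0,.482]))
E
```

```text
[ 0.45644003 -0.22885767  0.10119034] [-3.14056942e+00 -2.50086213e-04  4.82166836e-01] [ 0.43276751  0.5017158  -3.4022759 ]
turn [-0.0007 -0.0002  0.0001] shift [-0.0009 -0.0001  0.0086] deg 0.06110620313634656 mm 4.315197188097761
```

>>> servo_tool(moves=[[[0,0,0,0,0,0.003,1],[0,0,0,0,0,0.005,1],[0,0,0,0,0,0.007,1],[0,0,0,0,0,0.0085,1],[0,0,0,0,0,0.0095,1],[0,0,0,0,0,0.0105,1],[0,0,0,0,0,0.0105,1]]])

```text
time_s: 18.38
ee_pos: [0.4566, -0.2288, 0.0969]
eef_rot: [-3.141, -0.001, 0.482]
force: [-2.1, 2.5, 7.8]
grip_width: 0.04
```

Contact is made (+8 N). Ease the grip and open.

>>> servo_tool(moves=[[[0,0,0,0,0,0,1],[0,0,0,0,0,0,1],[0,0,0,0,0,0,0.5],[0,0,0,0,0,0,0.4],[0,0,0,0,0,0,0.3],[0,0,0,0,0,0,0.2],[0,0,0,0,0,0,0.1],[0,0,0,0,0,0,0],[0,0,0,0,0,0,0],[0,0,0,0,0,0,0],[0,0,0,0,0,0,0]]], squeeze=5)

```text
time_s: 19.3
ee_pos: [0.4566, -0.2289, 0.0969]
eef_rot: [-3.141, -0.001, 0.482]
force: [1.1, 0.8, 0.3]
grip_width: 0.093
```

>>> servo_tool(moves=[[[0,0,0,0,0,-0.02,0],[0,0,0,0,0,-0.05,0],[0,0,0,0,0,-0.1,0],[0,0,0,0,0,-0.15,0],[0,0,0,0,0,-0.2,0],[0,0,0,0,0,-0.25,0],[0,0,0,0,0,-0.3,0],[0,0,0,0,0,-0.35,0],[0,0,0,0,0,-0.35,0],[0,0,0,0,0,-0.35,0]]])

```text
time_s: 20.13
ee_pos: [0.4568, -0.2291, 0.2734]
eef_rot: [3.14, -0.002, 0.482]
force: [-0.5, -0.6, -0.9]
grip_width: 0.0941
```

```bash
python3 - <<'E'
from h import *
for n in ['scene','top','wrist']:
    c=snap(n,n+'9')
    h=cv2.cvtColor(c['color'],cv2.COLOR_RGB2HSV)
    for lo,hi,z,t in (((20,120,120),(35,255,255),.084,'yel'),((45,80,60),(90,255,255),.162,'grn')):
        k,l,s,ce=cv2.connectedComponentsWithStats(cv2.inRange(h,lo,hi))
        for i in range(1,k):
            if s[i][4]>3: print(n,t,ce[i].round(1),s[i][4],plane(c,*ce[i],z).round(4))
s=load('scene9'); cv2.imwrite('pics/s9c.png',cv2.resize(s['color'][140:320,220:400],(600,600))[:,:,::-1])
print(get_obs()['ee_pos'],get_obs()['time_s'],get_obs()['grip_width'])
E
```

```text
scene yel [317.8 242.7] 36 [0.5112 0.0322 0.084 ]
scene yel [346.3 260.8] 38 [0.5067 0.1465 0.084 ]
scene yel [285.5 273.9] 43 [0.675  0.0388 0.084 ]
scene yel [314.2 294.1] 47 [0.6708 0.1524 0.084 ]
scene grn [271.  179.5] 6 [ 0.4569 -0.2303  0.162 ]
top yel [201.7 165.8] 43 [0.6683 0.1542 0.084 ]
top yel [235.7 165. ] 42 [0.6726 0.0406 0.084 ]
top yel [236.5 214. ] 42 [0.5087 0.0344 0.084 ]
top yel [202.  214.8] 41 [0.5044 0.149  0.084 ]
wrist yel [88.5 31.2] 487 [0.5107 0.0346 0.084 ]
wrist yel [473.8 320.5] 4 [ 0.4112 -0.5526  0.084 ]
wrist yel [ 85.5 325. ] 4 [ 0.153  -0.0762  0.084 ]
wrist yel [ 82.2 335. ] 4 [ 0.1349 -0.0772  0.084 ]
wrist yel [483.3 337. ] 7 [ 0.3955 -0.5812  0.084 ]
wrist yel [ 80.8 345.2] 8 [ 0.1171 -0.0806  0.084 ]
wrist yel [483.5 347.2] 6 [ 0.3818 -0.5922  0.084 ]
wrist yel [483.6 353.8] 5 [ 0.3727 -0.5994  0.084 ]
wrist yel [ 78.4 355.4] 5 [ 0.0986 -0.083   0.084 ]
wrist yel [481.8 364.3] 21 [ 0.3568 -0.6086  0.084 ]
wrist yel [ 80.4 364. ] 5 [ 0.0852 -0.0901  0.084 ]
wrist yel [ 84.8 368.8] 4 [ 0.08   -0.0984  0.084 ]
wrist grn [299.4 143.6] 13 [ 0.5148 -0.2157  0.162 ]
wrist grn [435.5 191.3] 14 [ 0.536 -0.354  0.162]
wrist grn [282.2 203.9] 100 [ 0.456  -0.2285  0.162 ]
wrist grn [539.1 241.6] 15 [ 0.5416 -0.4775  0.162 ]
wrist grn [332.2 279.5] 10 [ 0.4072 -0.3134  0.162 ]
[ 0.45622338 -0.22876638  0.27099532] 20.2833 0.09389697560513822
```

View pics/s9c.png

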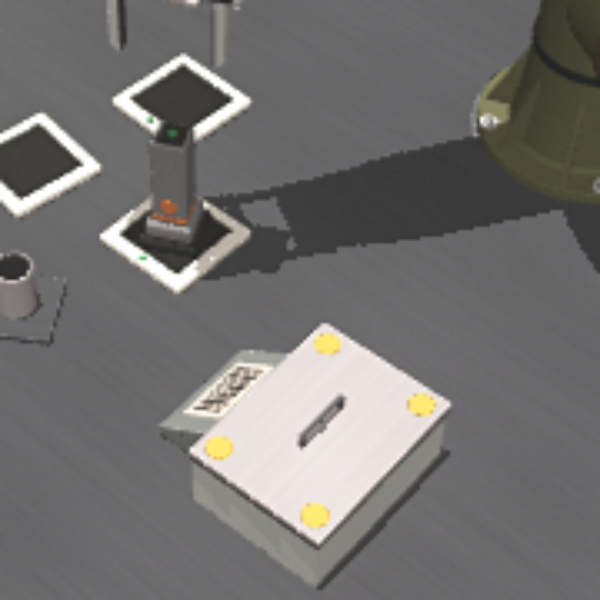

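View pics/wrist9.png

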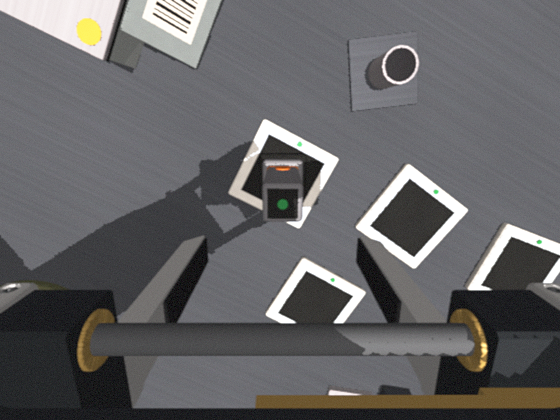

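The scanner stands upright on its pad, with its top dot at (0.456,-0.229) over a pad centre of (0.456,-0.229). The lid is flush, the bystanders are unmoved and the arm is clear. Handing in.

```bash
python3 -c "
from h import *
print(hand_in())"
```

```text
the job is handed in; nothing more can be done
None
```

The job is done and handed in at about 20 s on the robot's clock. `hand_in` gives no verdict, so what follows is my own measurements.

- **Lid:** I pressed the corners in the order near right, near left, far left, far right. The tool stopped at 83.6–84.1 mm on every corner. The pressing force read about 42–55 N on three of them. On the far left I read 22 N and then pushed slightly further without a reading. Afterwards the gap under the lid was gone, and the spots matched 84 mm height to within a few mm in the top and scene views.
- **Scan:** I held the scanner about 70 mm from the label and square-on for about 1.9 s. From the robot's pose it was well under 1 mm off the label's axis, and the camera cross-check put the label within about 2 mm. There was no sign of contact with the box.
- **Return:** The scanner was set down with about 8 N and released. The wrist view put its top dot within about 1 mm of the pad's middle. It looked upright in the final pictures, and the arm was clear about 110 mm above it.
- **Bystanders:** The pipe stub looked unmoved. I did not measure the stub, the rod tube or the pliers, but the arm never went near them.

No check failed. The cameras disagreed with each other by 2–4 mm on the lid spots, which is within tolerance.

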